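Release the tall battery pack from its charger and hold it up

ROBOT

A 6-joint arm with a two-finger parallel gripper is mounted at the origin on the work surface. World frame = base frame: x ahead of the robot, y to its left, z up, the work surface at z = 0. Lengths are in m, angles in rad, forces in N, time in s.
With the tool pointing down it reaches from about 0.35 to 0.975 m from the base axis. Payload 4.9 kg.
Tool frame: the origin (TCP) lies midway between the tips of the shut fingers; the grasp point (between the pads) lies 19 mm behind it; z points along the fingers, y is the line along which they close (so a half turn about z gives the same grasp; the last joint's range is limited). The gripper opens to 85 mm and grips with 20 to 120 N. Pads are 22 mm wide; open, the fingers measure 114 mm over their backs; the gripper's body (76 mm by 85 mm) begins 54 mm behind the grasp point. The pads swing forward as they close: fully open they stand 13 mm farther back than shut.
Start: joints at [-1.409, 0.053, 1.613, -0, 1.476, -0.119], TCP at [0.173, -0.601, 0.231] pointing down, gripper open.
Joint ranges: [-3.01, 3.01], [-1.01, 2.22], [0.06, 2.58], [-1.02, 4.17], [0.09, 2.62], [-3.14, 3.14]. Speed limits (rad/s): [2.57, 2.57, 3.14, 3.14, 3.14, 3.14].

INTERFACE

Orientations are given as a unit quaternion [w, x, y, z].
In Python, from plant import manip, cam, readout gives the robot as it stands (manip), with the cameras (cam) and the readings (readout).
- The arm moves only by the tool pendant, called after "Request:" by a JSON object that holds its "method" and its "body". Schema: {"type":"object","properties":{"deltas":{"type":"object","properties":{"motion":{"type":"array","items":{"type":"array","items":{"type":"number"},"minItems":7,"maxItems":7},"minItems":1,"maxItems":5}},"additionalProperties":false,"required":["motion"]},"only":{"type":"string"},"quiet":{"type":"boolean"},"lines":{"type":"string"}},"required":["deltas"],"additionalProperties":false}. deltas is an object whose key "motion" holds a list of rows, 1 to 5 of them, each of 7 numbers: the opening from 0.0 (shut) to 1.0 (fully open), then dx, dy, dz in shares of the most that a row can go, 1 being 62.5 mm, then a rotation vector rx, ry, rz in normalised numbers (1 is 90 degrees); each row shifts and turns the commanded pose from where the row before left it, along the tool's axes as they then stand; what a row does not reach is not made up. A row lasts 1/8 s, in which the tool goes at most 0.0625 m and 0.188 rad, less where a joint would pass 70% of its speed; a pose out of reach is approached as far as the arm can. The fingers move at their own pace and stop on an object; the grip force is fixed at half the most. Time passes only in rows, so rows that do not move let the fingers close. The tool returns the time, the measured TCP pose, the force, the opening and the grip force at its end. only (a regular expression) keeps the lines of the reply that match it, lines (a string "A,B") keeps lines A to B, and quiet returns only ok. No shift or turn number may pass 1 either way. Input that does not fit is refused with a message, and nothing moves.
- readout.state(): the state, without advancing time (a new reading comes with each control period).
- cam.grab_frame(name): name is "scene" or "top" or "wrist"; returns the picture (420x560x3 uint8, red, green, blue); there is no depth.
- cam.camera_params(name): a dict with "intrinsics" (3x3 intrinsics, pixels), "xyz" and "orientation" of the camera in the world. Camera axes: x right, y down, z forward; pixel columns grow to the right and rows downward; lengths in m; the calibration is good to about 2 mm. A picture is of the moment at which its call begins: read the wrist's pose just before it. camera_params takes no time and is no camera call; for the wrist camera it gives the pose at the moment of the call.
- manip.job_done(): hands the job in; it is judged then, once.
The state is a dict: "time": time; "joint_pos": joint angles; "joint_vel": joint speeds; "joint_efforts": joint torques, N m; "tool_pos": TCP position; "tool_rot": TCP orientation; "contact_force": force on the tool from outside, world axes, zero at the start; "ft_torque": the same for the moment, N m; "gripper_width": opening from 0.0 (shut) to 1.0 (fully open); "grasp_force": force on a finger pad.
Only numpy, scipy, OpenCV 4.12 (cv2) and the standard library are available. Lean on these libraries where they do the work, as an engineer would, in place of code of your own. Each camera call takes 0.05 s, during which the arm holds its last target. There are 200 camera calls.

TASK

Two cordless-tool battery packs stand latched in their chargers on the welding bench: pinch together the two opposed side catches of the taller pack, lift it out of its charger and hold it up, upright and still, clear of everything, with its underside at least 10 cm above the bench. The job finishes while you are still holding it in the air by its two pinched-in catches; do not put it down or let go. Leave the shorter pack in its charger and do not disturb the can and the wrench.

Things in the scene. Friction and masses are not known exactly. Their poses are not given: they have to be found in the camera images.
- pack_tall: the taller battery pack, grey and black plastic, about 0.4 kg, 92 mm tall, upright in its charger. Origin: centre of its underside, z up. Stem (z 0 to 36 mm, 40 mm in x, 42 in y) is in the charger's well; head z 36 to 92 mm, 60 mm in x, 44 in y. A sprung black catch button on each of its +y and -y sides; each moves a hook (z 8 to 14 mm) under a ledge in the charger
- pack_tall_grip (a point): point on the tall pack's axis midway between its two catch buttons, 66 mm above its origin; axes as the pack's. Buttons are 26 mm wide in x, 24 mm tall (z 54 to 78 mm of the pack), faces at y = +-30 mm when out (60 mm over both), +-24 mm when fully in (48 mm). Both must be in by 4 mm or more or the pack stays locked
- pack_tall_catch_left (a joint): part of pack_tall: travel of its left catch (on the pack's own +y side), in m: 0 = sprung fully out, 0.006 = fully pinched in. The catch slides straight inward against a spring (about 3 N to start, 8 N fully in) and springs back out when let go
- pack_tall_catch_right (a joint): part of pack_tall: travel of its right catch (on the pack's own -y side), in m: 0 = sprung fully out, 0.006 = fully pinched in. The catch slides straight inward against a spring (about 3 N to start, 8 N fully in) and springs back out when let go
- charger_tall: the charger that holds the tall pack: grey block 120 mm in x, 100 mm in y, 44 mm high, fixed to the bench, with a well in the middle of its top (43 mm in x, 45 mm in y). Origin at the centre of its underside, on the bench, z up. The seated pack's origin is on its axis, 10 mm above its origin, with the same axes
- charger_slim: a second, identical fixed charger, which holds the slim pack; origin and axes as for the first
- pack_slim: the shorter battery pack, alike but only 66 mm tall in all (head z 36 to 66 mm, catches at z 41 to 65 mm), seated and latched in the other charger; to be left there. Origin at the centre of its underside, z up
- can: closed aluminium can, 60 mm in diameter, 150 mm tall, standing on the bench; origin at the centre of its underside; bystander
- wrench: steel wrench about 200 mm long lying flat on the bench along its own x; bystander

How it is judged:
On the way, in this order (a step that is already met when the one before it is completed fails the run):
1. both catches of the tall pack are pinched in by the fingers while it still sits in its charger (value of joint each of pack_tall_catch_left, pack_tall_catch_right above 0.004 m and contact force between the fingers and pack_tall above 3 N and z of pack_tall in the frame of charger_tall below 0.02 m), for 0.1 s.
2. the tall pack is lifted out, its underside at least 10 cm above the bench, both catches still pinched in (value of joint each of pack_tall_catch_left, pack_tall_catch_right above 0.004 m and contact force between the fingers and pack_tall above 3 N and height (world z) of pack_tall above 0.1 m), for 0.2 s.
At the end, for the whole second after the job is handed in: Tall pack held by the fingers: both catches in over 4 mm, underside over 100 mm above the bench, upright within 15 degrees, still (30 mm/s, 0.3 rad/s), touching nothing else; slim pack within 16 mm of its charger's origin (10 seated); can and wrench moved under 30 mm, can upright within 0.2 rad (all of step 2 and angle between pack_tall's own z axis and vertical below 0.26 rad and linear speed of pack_tall below 0.03 m/s and angular speed of pack_tall below 0.3 rad/s and contact force between pack_tall and charger_tall below 0.1 N and contact force between pack_tall and charger_slim below 0.1 N and contact force between pack_tall and pack_slim below 0.1 N and contact force between pack_tall and can below 0.1 N and contact force between pack_tall and wrench below 0.1 N and distance between pack_slim and charger_slim below 0.016 m and distance of each of can, wrench from where it was at the start of the episode below 0.03 m and angle between can's own z axis and vertical below 0.2 rad); the arm keeps its last pose, push and grip.
It fails at once if the slim pack is pulled out of its charger (distance between pack_slim and charger_slim above 0.02 m).
It fails at once if the can or the wrench is pushed 30 mm or more, or the can is knocked over (distance of any of can, wrench from where it was at the start of the episode above 0.03 m or angle between can's own z axis and vertical above 0.3 rad).
It also fails if it takes over 32 s, if anything falls off the work surface, if the arm or the gripper's body presses on something with over 40 N, if the wrist force passes 120 N, or if a joint passes its speed limit or range.

## Working session

There is one attempt and no reset: what is moved stays moved. The work goes in short steps, Python scripts to look and compute and a tool call to move; the robot and the scene stay as the last step left them, time stands still between calls to the robot, and variables do not carry over. Pictures are saved under pics/ and viewed, at most 10 in all, crops included, and the job is handed in when it is done.

```bash
ls; mkdir -p pics; python3 - <<'E'
from plant import manip, cam, readout
import cv2
for n in("top","scene"):
    p=cam.camera_params(n);print(n,p)
    cv2.imwrite(f"pics/{n}0.png",cam.grab_frame(n)[:,:,::-1])
s=readout.state();print(s["time"],s["tool_pos"],s["tool_rot"])
E
```

```text
pics
plant.py
top {'intrinsics': array([[409.02925215,   0.        , 287.35087765],
       [  0.        , 409.02925215, 214.3880326 ],
       [  0.        ,   0.        ,   1.        ]]), 'xyz': array([0.38482067, 0.03419683, 1.25915089]), 'orientation': array([-0.04204747,  0.70945062, -0.70160536,  0.05159214])}
scene {'intrinsics': array([[407.97916954,   0.        , 283.39885355],
       [  0.        , 407.97916954, 203.24396087],
       [  0.        ,   0.        ,   1.        ]]), 'xyz': array([1.04071143, 0.27991822, 0.8429459 ]), 'orientation': array([-0.16880074,  0.50122144,  0.80481967, -0.26934863])}
0.1 [ 0.17313106 -0.59994196  0.23014328] [-9.51185075e-04  9.90161192e-01  1.39928226e-01  7.20863551e-06]
```

View pics/top0.png

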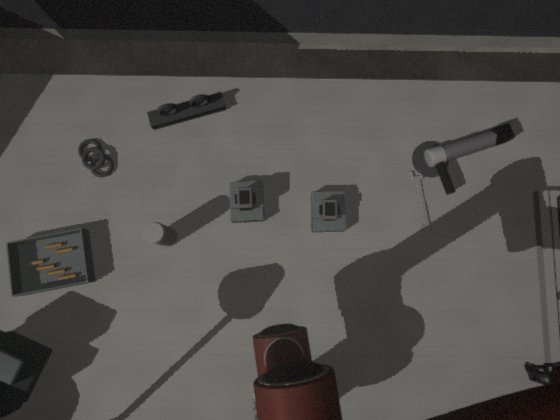

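View pics/scene0.png

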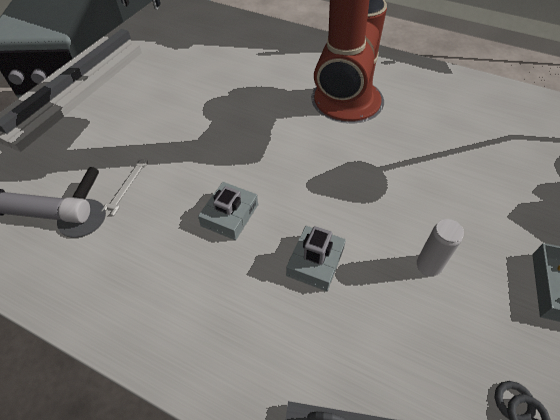

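The top view shows chargers at about (246,201) and (328,211), the can at (155,233), and the wrench at (420,198). In the scene view the chargers are at (317,255) and (228,210), and the first one's pack looks taller. I'll enlarge both views to check this and measure.

```bash
python3 - <<'E'
import cv2,numpy as np
t=cv2.imread("pics/top0.png");s=cv2.imread("pics/scene0.png")
g=lambda im:np.clip(255*(im/255.)**.6,0,255).astype(np.uint8)
a=cv2.resize(g(t[170:240,215:275]),None,fx=6.5,fy=6.5,interpolation=cv2.INTER_CUBIC)
b=cv2.resize(g(s[215:305,275:355]),None,fx=5,fy=5,interpolation=cv2.INTER_CUBIC)
H=max(a.shape[0],b.shape[0]);p=lambda i:np.pad(i,((0,H-i.shape[0]),(0,0),(0,0)))
cv2.imwrite("pics/crop.png",np.hstack([p(a),p(b)]))
E
```

```text
(no output)
```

View pics/crop.png

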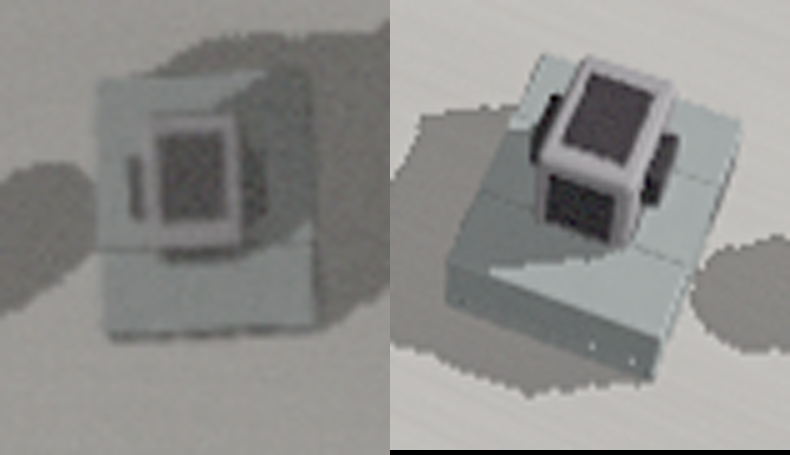

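Left half (top view): the pack's light rim spans about (148–240, 115–243) in the crop, with black buttons left and right at about (137,187) and (258,187). The charger's top corners are (97,80), (308,72), (315,325) and (107,332). The right half shows a tall head with buttons on both sides. Next I'll cast rays from both views and check them against the known sizes.

```bash
cat > h.py <<'E'
import numpy as np
from plant import manip, cam, readout
from scipy.spatial.transform import Rotation as R
def rot(q): return R.from_quat(np.roll(q,-1))
def cast(n,uv,z,p=None):
    p=p or cam.camera_params(n);uv=np.atleast_2d(uv).astype(float)
    d=rot(p["orientation"]).apply(np.c_[uv,np.ones(len(uv))]@np.linalg.inv(p["intrinsics"]).T)
    return p["xyz"]+d*((z-p["xyz"][2])/d[:,2])[:,None]
E
python3 - <<'E'
from h import *
np.set_printoptions(precision=4,suppress=True)
T=lambda c:(np.array(c)+.5)/6.5-.5+[215,170]
S=lambda c:(np.array(c)-[390,0]+.5)/5-.5+[275,215]
for nm,n,c,z in [("chg top","top",T([(97,80),(308,72),(315,325),(107,332)]),.044),
 ("head top","top",T([(148,117),(240,115),(240,243),(150,243)]),.102),
 ("chg scene","scene",S([(543,53),(742,122),(660,342),(447,262)]),.044),
 ("head scene","scene",S([(587,57),(680,90),(636,172),(540,155)]),.102)]:
    q=cast(n,c,z)[:,:2]
    e=np.roll(q,-1,0)-q
    print(nm,q.mean(0),np.linalg.norm(e,axis=1),np.degrees(np.arctan2(e[:,1],e[:,0])))
for z in(.076,.102): print(z,cast("top",[[329,209]],z))
E
```

```text
chg top [0.5873 0.1422] [0.0981 0.1188 0.0955 0.1182] [ -87.0224 -177.3953   92.6242    3.8738]
head top [0.5875 0.1427] [0.0406 0.0573 0.0395 0.0564] [ -87.9838 -178.7544   90.7066    2.3984]
chg scene [0.5907 0.1429] [0.0981 0.1195 0.0987 0.1196] [  93.2569    3.942   -86.68   -176.3234]
head scene [0.5882 0.1435] [0.0429 0.0462 0.0409 0.0545] [  92.6835   -1.5118  -75.5043 -177.7941]
0.076 [[ 0.56   -0.1028  0.076 ]]
0.102 [[ 0.5562 -0.0998  0.102 ]]
```

Both views agree: the pack axis is at (0.588, 0.143), the sizes match the spec, and z = 0.102 is consistent, so this is the tall pack. Its yaw is about 3°. I'll turn the tool +0.228 rad about its z axis and translate.

The rows are not in the units I measure in: shifts go in shares of 62.5 mm and turns go in shares of 90 degrees. I convert before sending: -0.042 m is -0.672, 0.027 m is 0.432, 0.114 rad / 1.5708 = 0.0726.

Request:
{"method": "pendant", "body": {"deltas": {"motion": [[1, 0, 0, 0, 0, 0, 0.0726], [1, 0, 0, 0, 0, 0, 0.0726], [1, 0.432, -0.672, 0, 0, 0, 0], [1, 0.432, -0.672, 0, 0, 0, 0], [1, 0.432, -0.672, 0, 0, 0, 0]]}}}

```text
time: 0.72
tool_pos: [0.2478, -0.4688, 0.2306]
tool_rot: [-0.001, 1.0, 0.026, -0.0]
contact_force: [0.3, -0.7, 0.6]
gripper_width: 0.998
grasp_force: 0.0
```

Request:
{"method": "pendant", "body": {"deltas": {"motion": [[1, 0.432, -0.672, 0, 0, 0, 0], [1, 0.432, -0.672, 0, 0, 0, 0], [1, 0.432, -0.672, 0, 0, 0, 0], [1, 0.432, -0.672, 0, 0, 0, 0], [1, 0.432, -0.672, 0, 0, 0, 0]]}}}

```text
time: 1.35
tool_pos: [0.3715, -0.2519, 0.2309]
tool_rot: [-0.0, 1.0, 0.026, -0.0]
contact_force: [1.2, -0.1, 0.7]
gripper_width: 0.997
grasp_force: 0.0
```

Request:
{"method": "pendant", "body": {"deltas": {"motion": [[1, 0.432, -0.672, 0, 0, 0, 0], [1, 0.432, -0.672, 0, 0, 0, 0], [1, 0.432, -0.672, 0, 0, 0, 0], [1, 0.432, -0.672, 0, 0, 0, 0], [1, 0.432, -0.672, 0, 0, 0, 0]]}}}

```text
time: 1.98
tool_pos: [0.4952, -0.0351, 0.2309]
tool_rot: [0.0, 1.0, 0.027, -0.0]
contact_force: [1.0, -0.6, -0.0]
gripper_width: 1.004
grasp_force: 0.0
```

```bash
cat > go.py <<'E'
import sys
from h import *
s=readout.state();r=rot(s["tool_rot"]);g=np.array(list(map(float,sys.argv[1:4])))
yaw=0.055 if len(sys.argv)<5 else float(sys.argv[4])
t=R.from_euler("z",yaw)*R.from_euler("x",np.pi)
print("t",s["time"],"tcp",np.round(s["tool_pos"],4),"d",np.round(r.inv().apply(g-s["tool_pos"]),4),"rv",np.round((r.inv()*t).as_rotvec(),4),"w",s["gripper_width"],"F",np.round(s["contact_force"],2),s["grasp_force"])
E
python3 go.py .588 .143 .2
```

```text
t 1.975 tcp [ 0.4952 -0.0351  0.2309] d [ 0.1021 -0.1729  0.0309] rv [ 0.0001  0.0003 -0.002 ] w 1.0038993623597574 F [ 1.04 -0.63 -0.04] 0.0
```

Converted, -0.043 m is -0.688, -0.034 m is -0.544.

Request:
{"method": "pendant", "body": {"deltas": {"motion": [[1, 0.4, -0.688, 0, 0, 0, 0], [1, 0.4, -0.688, 0, 0, 0, 0], [1, 0.4, -0.688, 0, 0, 0, 0], [1, 0.352, -0.544, 0, 0, 0, 0], [1, 0, 0, 0, 0, 0, 0]]}}}

```text
time: 2.6
tool_pos: [0.5833, 0.1332, 0.2303]
tool_rot: [-0.0, 1.0, 0.028, -0.001]
contact_force: [-0.5, -0.9, -0.4]
gripper_width: 0.999
grasp_force: 0.0
```

```bash
python3 - <<'E'
from h import *
import cv2
s=readout.state();p=cam.camera_params("wrist");im=cam.grab_frame("wrist");print(p)
cv2.imwrite("pics/w1.png",im[:,:,::-1]);np.save("w1.npy",p,allow_pickle=True)
E
python3 go.py .588 .143 .15
```

```text
{'intrinsics': array([[352.44628096,   0.        , 280.2189927 ],
       [  0.        , 352.44628096, 206.55303987],
       [  0.        ,   0.        ,   1.        ]]), 'xyz': array([0.65165648, 0.1372749 , 0.37182843]), 'orientation': array([ 0.09821965,  0.72000013, -0.68071315, -0.0926408 ])}
t 2.65 tcp [0.5829 0.1319 0.2304] d [ 0.0058 -0.0109  0.0804] rv [ 0.0004  0.0018 -0.0003] w 1.001274526786439 F [ 0.2  -0.02  0.29] 0.0
```

View pics/w1.png

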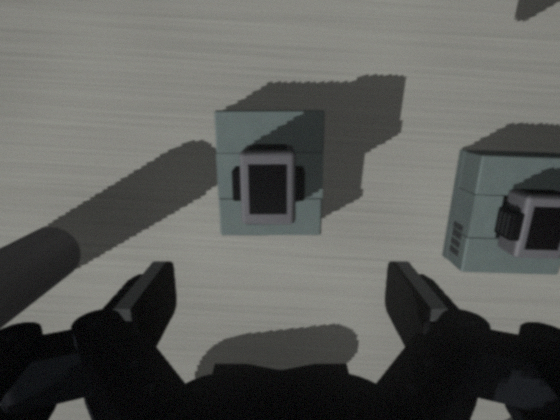

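The wrist view shows the tall head's rim at about (244–292, 152–223), the buttons' outer edges at columns 233 and 304, and the charger top corners at (216,111), (324,111), (322,234) and (219,235). I'll cast these as an independent check.

```bash
python3 - <<'E'
from h import *
np.set_printoptions(precision=4,suppress=True)
p=np.load("w1.npy",allow_pickle=True).item()
for nm,c,z in [("chg",[(216,111),(324,111),(322,234),(219,235)],.044),("head",[(244,152),(292,152),(293,223),(246,223)],.102),("btn",[(233,184),(304,184),(304,184),(233,184)],.087)]:
    q=cast("wrist",c,z,p)[:,:2];e=np.roll(q,-1,0)-q
    print(nm,q.mean(0),np.linalg.norm(e,axis=1),np.degrees(np.arctan2(e[:,1],e[:,0])))
E
```

```text
chg [0.5904 0.1431] [0.097  0.1172 0.1017 0.1182] [ -86.7844 -175.8453   93.7993    1.8589]
head [0.591  0.1428] [0.0366 0.0569 0.0378 0.0569] [ -86.7865 -175.4611   93.2097    3.2622]
btn [0.5914 0.1435] [0.0585 0.     0.0585 0.    ] [-86.7881   0.      93.2119   0.    ]
```

All three views agree within 3 mm, so the target is (0.590, 0.143). I'll descend in stages.

Converted, 0.04 m is 0.64, 0.03 m is 0.48.

Request:
{"method": "pendant", "body": {"deltas": {"motion": [[1, 0.128, -0.176, 0.48, 0, 0, 0], [1, 0, 0, 0.64, 0, 0, 0], [1, 0, 0, 0.48, 0, 0, 0], [1, 0, 0, 0, 0, 0, 0], [1, 0, 0, 0, 0, 0, 0]]}}}

```text
time: 3.28
tool_pos: [0.5912, 0.1419, 0.1328]
tool_rot: [-0.0, 1.0, 0.026, 0.001]
contact_force: [0.0, 0.3, 0.2]
gripper_width: 1.001
grasp_force: 0.0
```

```bash
python3 go.py .590 .143 .051
```

```text
t 3.275 tcp [0.5912 0.1419 0.1328] d [-0.0013 -0.0012  0.0818] rv [-0.     -0.0018 -0.0032] w 1.0009362564165536 F [0.01 0.29 0.17] 0.0
```

Converted, 0.025 m is 0.4, 0.02 m is 0.32.

Request:
{"method": "pendant", "body": {"deltas": {"motion": [[1, -0.016, -0.016, 0.4, 0, 0, 0], [1, 0, 0, 0.4, 0, 0, 0], [1, 0, 0, 0.32, 0, 0, 0], [1, 0, 0, 0.176, 0, 0, 0], [1, 0, 0, 0, 0, 0, 0]]}}}

```text
time: 3.9
tool_pos: [0.5893, 0.1434, 0.05]
tool_rot: [0.0, 1.0, 0.026, -0.0]
contact_force: [0.6, -0.6, -0.7]
gripper_width: 1.003
grasp_force: 0.0
```

```bash
python3 - <<'E'
from h import *
import cv2
im=cam.grab_frame("wrist")
cv2.imwrite("pics/w2.png",im[:,:,::-1])
E
python3 go.py .590 .143 .051
```

```text
t 3.95 tcp [0.5899 0.1435 0.0508] d [ 0.0001  0.0005 -0.0002] rv [-0.     -0.0005 -0.0022] w 1.0000659524091504 F [ 0.3  -0.06 -0.95] 0.0
```

View pics/w2.png

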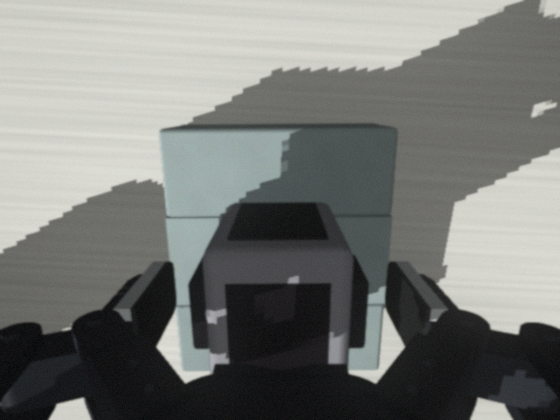

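The pads straddle the head and face both buttons (left pad edge at 173 against button 190, right pad 387 against button 365), so it's centred to about 1 mm. Closing.

Request:
{"method": "pendant", "body": {"deltas": {"motion": [[0, 0, 0, 0, 0, 0, 0], [0, 0, 0, 0, 0, 0, 0], [0, 0, 0, 0, 0, 0, 0], [0, 0, 0, 0, 0, 0, 0], [0, 0, 0, 0, 0, 0, 0]]}}}

```text
time: 4.58
tool_pos: [0.5918, 0.144, 0.0534]
tool_rot: [-0.0, 1.0, 0.026, 0.003]
contact_force: [0.3, 1.2, 7.5]
gripper_width: 0.51
grasp_force: 66.0
```

Request:
{"method": "pendant", "body": {"deltas": {"motion": [[0, 0, 0, 0, 0, 0, 0], [0, 0, 0, 0, 0, 0, 0], [0, 0, 0, 0, 0, 0, 0]]}}}

```text
time: 4.95
tool_pos: [0.5918, 0.1441, 0.0534]
tool_rot: [-0.0, 1.0, 0.026, 0.003]
contact_force: [-0.6, 1.1, 7.7]
gripper_width: 0.51
grasp_force: 66.0
```

```bash
python3 go.py .590 .143 .051; python3 - <<'E'
from h import *
import cv2
cv2.imwrite("pics/w3.png",cam.grab_frame("wrist")[:,:,::-1])
E
```

```text
t 4.95 tcp [0.5918 0.1441 0.0534] d [-0.0019  0.001   0.0024] rv [-0.0008 -0.0053 -0.0021] w 0.5096194281481343 F [-0.58  1.12  7.68] 65.95938742160797
```

View pics/w3.png

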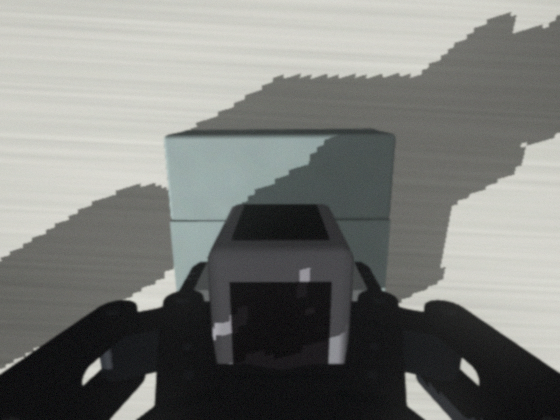

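The pads have closed over both buttons and hold with 66 N. There's 7.7 N upward on the tool, probably from the pads swinging down as they closed. I'll lift a little and watch the force, to see whether the hooks are free.

Converted, -0.003 m is -0.048.

Request:
{"method": "pendant", "body": {"deltas": {"motion": [[0, 0, 0, -0.048, 0, 0, 0], [0, 0, 0, -0.048, 0, 0, 0], [0, 0, 0, -0.048, 0, 0, 0], [0, 0, 0, -0.048, 0, 0, 0], [0, 0, 0, 0, 0, 0, 0]]}}}

```text
time: 5.62
tool_pos: [0.5894, 0.1434, 0.0625]
tool_rot: [0.0, 1.0, 0.026, -0.0]
contact_force: [1.8, 0.7, -4.0]
gripper_width: 0.509
grasp_force: 64.5
```

```bash
python3 go.py .590 .143 .051
```

```text
t 5.625 tcp [0.5894 0.1434 0.0625] d [0.0006 0.0005 0.0115] rv [ 0.0001  0.0006 -0.0023] w 0.5093391692788014 F [ 1.77  0.66 -4.02] 64.5451694726944
```

The force is −4 N, which is just the pack's weight, so it's unlatched and rising. Lifting on gently.

Converted, -0.02 m is -0.32, -0.015 m is -0.24.

Request:
{"method": "pendant", "body": {"deltas": {"motion": [[0, 0, 0, -0.16, 0, 0, 0], [0, 0, 0, -0.24, 0, 0, 0], [0, 0, 0, -0.32, 0, 0, 0], [0, 0, 0, -0.32, 0, 0, 0], [0, 0, 0, -0.32, 0, 0, 0]]}}}

```text
time: 6.25
tool_pos: [0.5895, 0.1436, 0.1493]
tool_rot: [-0.0, 1.0, 0.026, 0.0]
contact_force: [-0.2, -0.9, -5.2]
gripper_width: 0.508
grasp_force: 63.9
```

Request:
{"method": "pendant", "body": {"deltas": {"motion": [[0, 0, 0, -0.32, 0, 0, 0], [0, 0, 0, -0.24, 0, 0, 0], [0, 0, 0, -0.16, 0, 0, 0], [0, 0, 0, -0.08, 0, 0, 0], [0, 0, 0, 0, 0, 0, 0]]}}}

```text
time: 6.88
tool_pos: [0.5894, 0.1435, 0.1972]
tool_rot: [-0.0, 1.0, 0.026, -0.0]
contact_force: [-0.7, -0.1, -4.9]
gripper_width: 0.505
grasp_force: 64.0
```

Request:
{"method": "pendant", "body": {"deltas": {"motion": [[0, 0, 0, 0, 0, 0, 0], [0, 0, 0, 0, 0, 0, 0], [0, 0, 0, 0, 0, 0, 0], [0, 0, 0, 0, 0, 0, 0]]}}}

```text
time: 7.38
tool_pos: [0.5895, 0.1435, 0.1972]
tool_rot: [0.0, 1.0, 0.026, -0.0]
contact_force: [-0.6, -0.1, -5.4]
gripper_width: 0.508
grasp_force: 64.0
```

```bash
python3 - <<'E'
from h import *
import cv2
a=cam.grab_frame("scene")[:,:,::-1];b=cam.grab_frame("wrist")[:,:,::-1]
cv2.imwrite("pics/end.png",np.hstack([cv2.resize(a[60:330,150:450],(400,360)),cv2.resize(b,(400,360))]))
E
python3 go.py .590 .143 .19
```

```text
t 7.475 tcp [0.5895 0.1435 0.1973] d [0.0005 0.0005 0.0073] rv [-0.      0.     -0.0022] w 0.506860436953702 F [-0.04 -0.52 -4.9 ] 63.977098166942596
```

View pics/end.png

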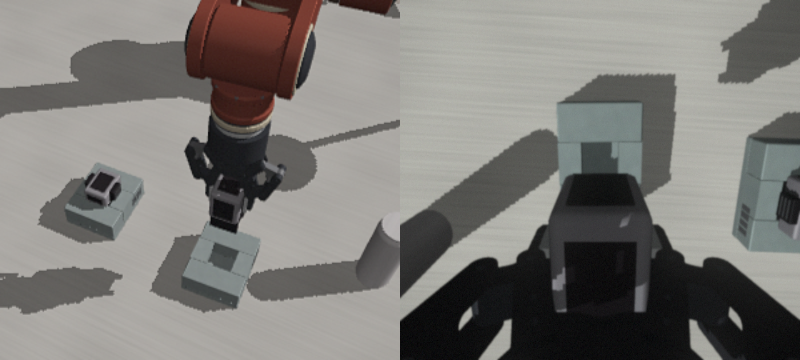

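The charger's well is empty at about (222,258) in the left half. The pack hangs upright in the fingers above it, with its underside at about 0.15 m. The slim pack (100,190) is still seated and the can is standing. Force and width are steady, so I'm handing in.

```bash
python3 -c "
from plant import manip, cam, readout
print(manip.job_done())"
```

```text
the job is handed in; nothing more can be done
None
```

I pinched both catches of the tall pack, lifted it out and handed in while holding it upright and still, underside about 0.15 m above the bench; the slim pack stayed in its charger, nothing touched the can or wrench, and the judge's result was not shown.

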